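# Turn a rover wheel once round on its run-out stand

## Task

Two spare rover wheels lie flat on run-out stands, each with a dial gauge at its tread. Turn the orange wheel exactly one full turn anticlockwise seen from above (its upright green knob is the handle), so that the whole tread passes the gauge; stop with the knob beside the gauge again as it was at the start, and let go. Do not turn the blue wheel.

Things in the scene. Friction and masses are not known exactly. Their poses are not given: they have to be found in the camera images.
- orange_wheel (a joint): angle in rad of the orange wheel, which lies flat on a vertical spindle: 0 with the knob in line with its dial gauge, growing anticlockwise seen from above, counting on past a full turn (6.283); starts within 0.1 of 0. Turns either way with light friction (about 1 N at the knob), no stop within two turns, stays where it is left
- orange_knob (a point): middle of the orange wheel's green grip knob: upright, round, 19 mm in diameter, 66 to 108 mm above the table; this point is on its axis at 88 mm. It stands 48 mm from the spindle's axis and spins freely on its own pin, so it can be held with a fixed hand orientation all the way round. Nothing else on the stand is higher than 57 mm
- orange_hub (a point): top of the orange wheel's hub nut (15 mm across), on the spindle's axis, 57 mm above the table. Wheel 140 mm across, black tyre from 30 to 54 mm above the table, orange disc with dark spots; grey stand fixed to the table; its small round dial gauge (30 mm across, top at 47 mm) is centred 93 mm from the axis, just outside the tyre
- blue_knob (a point): middle of the same green knob on the other wheel, the blue one, on a stand of the same shape; that wheel must stay as it is. The two spindles are at least 200 mm apart

How it is judged (in metres and radians):
On the way:
1. the orange wheel is half way round, anticlockwise (value of joint orange_wheel above 3 rad), for 0.1 s.
At the end, for the whole second after the job is handed in: the orange wheel has made one full turn anticlockwise and stands still, released, with its knob in line with the gauge again within 0.3 rad (17 degrees): joint between 5.983 and 6.583 (value of joint orange_wheel between 5.983 and 6.583 rad and velocity of joint orange_wheel between -0.1 and 0.1 rad/s); the robot touches nothing.
It fails at once if the blue wheel is turned: its knob moves by more than 15 mm (distance of blue_knob from where it was at the start of the episode above 0.015 m).
It also fails if it takes over 38 s, if anything falls off the work surface, if the arm or the gripper's body presses on something with over 40 N, if the wrist force passes 120 N, or if a joint passes its speed limit or range.

## Robot

A 6-joint arm with a two-finger parallel gripper is mounted at the origin on a cart in front of the work surface, level with it; the furniture and walls round the work are solid. World frame = base frame: x ahead of the robot, y to its left, z up, the work surface at z = 0. Lengths are in m, angles in degrees, forces in N, time in s.
With the tool pointing down it reaches from about 0.35 to 0.775 m from the base axis. Payload 7.3 kg.
Tool frame: the origin (TCP) lies on the centre line of the jaws, within the pads' length; the fingertips stand 22 mm ahead of it and the grasp point (between the pads) lies 3 mm ahead of it; z points along the fingers, y is the line along which they close (so a half turn about z gives the same grasp; the last joint's range is limited). The gripper opens to 92 mm and grips with 3 to 60 N. Pads are 19 mm wide; open, the fingers measure 130 mm over their backs; the gripper's body (75 mm by 190 mm) begins 47 mm behind the grasp point.
Start: joints at [-77.12, 19.595, 87.324, -0, 73.075, -8.365], TCP at [0.19, -0.489, 0.249] pointing down, gripper open.
Joint ranges: [-145.02, 145.02], [-44.19, 115.74], [2.07, 154.8], [-57.11, 237.11], [16.16, 152.29], [-177.93, 177.93]. Speed limits (degrees/s): [147.25, 147.25, 180, 180, 180, 180].

## Interface

Orientations are given as a 3x3 rotation matrix whose columns are the frame's x, y, z axes.
In Python, from workcell import ctrl, vision gives the robot as it stands. The module is installed in compiled form; this text tells all that it offers.
- The arm moves only by the tool jog_arm, never from a script. Its argument "steps" is a list of rows, each a list of 3 entries, a list of its own where there are three numbers: the shift along the tool's x, y, z in mm, then the turn, a rotation vector about the tool's x, y, z in degrees, then the opening, from 0 (shut) to 1 (fully open). In form: [[[dx, dy, dz], [rx, ry, rz], hand], ...]. A call has 1 to 12 rows; each row shifts and turns the commanded pose from where the row before left it, along the tool's axes as they then stand; what a row does not reach is not made up. A row lasts 1/12 s, in which the tool goes at most 41.7 mm and 7.16 degrees, less where a joint would pass 70% of its speed; a pose out of reach is approached as far as the arm can. A call with a gripper value outside its range is refused whole. The fingers move at their own pace and stop on an object; "grip_force" is the grip in N (left out, the last holds). Time passes only in rows, so rows that do not move let the fingers close. It gives the time, the measured TCP pose, the force, the opening and the grip force at its end, in the units of the state.
- ctrl.sense(): the state, without advancing time (a new reading comes with each control period).
- vision.capture(name): name is "side" or "top"; returns a dict with "img" (420x560x3 uint8, red, green, blue), "depth" (420x560 float32, m along the optical axis (not along the pixel's ray), 0 where there is no reading), "mtx" (3x3 intrinsics, pixels), "camera_from_world" (4x4, takes a point from world to camera coordinates). Camera axes: x right, y down, z forward; pixel columns grow to the right and rows downward; lengths in m; the calibration is good to about 2 mm. A picture is of the moment at which its call begins.
- ctrl.hand_in(): hands the job in; it is judged then, once.
The state is a dict: "t": time; "joint_pos": joint angles; "joint_vel": joint speeds; "joint_efforts": joint torques, N m; "tcp_pos": TCP position; "ee_rot": TCP orientation; "force": force on the tool from outside, world axes, zero at the start; "moment": the same for the moment, N m; "opening": opening from 0.0 (shut) to 1.0 (fully open); "gripper_force": force on a finger pad.
Only numpy, scipy, OpenCV 4.12 (cv2) and the standard library are available. Lean on these libraries where they do the work, as an engineer would, in place of code of your own. Each camera call takes 0.05 s, during which the arm holds its last target. There are 200 camera calls.

## Working session

There is one attempt and no reset: what is moved stays moved. The work goes in short steps, Python scripts to look and compute and a tool call to move; the robot and the scene stay as the last step left them, time stands still between calls to the robot, and variables do not carry over. Pictures are saved under pics/ and viewed, at most 10 in all, crops included, and the job is handed in when it is done.

Besides the shell and the picture viewer there is one more tool, called after "Emit:" as a command line: name --argument value ..., lists and objects as JSON in quotes. jog_arm: Moves the arm, as the interface text tells. Its arguments: {"type":"object","properties":{"steps":{"type":"array","items":{"type":"array"}},"grip_force":{"type":"number"}},"required":["steps"]}

```bash
mkdir -p pics
python3 - <<'E'
from workcell import ctrl, vision
import cv2,numpy as np,pickle
s=ctrl.sense();print(s['t'],s['tcp_pos'],np.round(s['ee_rot'],3),s['opening'])
d={}
for n in('top','side'):
    c=vision.capture(n);d[n]=c;cv2.imwrite(f'pics/{n}0.png',c['img'][:,:,::-1]);print(n,c['mtx'].round(1).tolist(),c['camera_from_world'].round(3).tolist())
pickle.dump(d,open('d0.pkl','wb'))
E
```

```text
0.0 [ 0.19016995 -0.4889321   0.24802214] [[ 0.932  0.362 -0.   ]
 [ 0.362 -0.932  0.002]
 [ 0.    -0.002 -1.   ]] 0.9961913837158984
top [[502.6, 0.0, 279.2], [0.0, 502.6, 218.6], [0.0, 0.0, 1.0]] [[0.006, -0.999, 0.045, 0.064], [-0.982, -0.015, -0.189, 0.54], [0.189, -0.043, -0.981, 0.829], [0.0, 0.0, 0.0, 1.0]]
side [[476.5, 0.0, 285.1], [0.0, 476.5, 204.6], [0.0, 0.0, 1.0]] [[-0.993, -0.117, 0.001, 0.535], [-0.072, 0.601, -0.796, 0.069], [0.093, -0.791, -0.605, 1.001], [0.0, 0.0, 0.0, 1.0]]
```

View pics/top0.png

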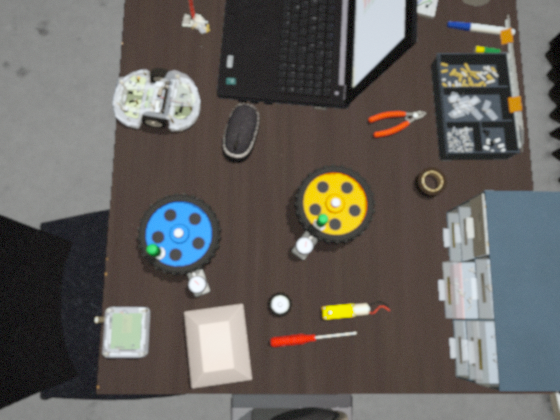

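View pics/side0.png

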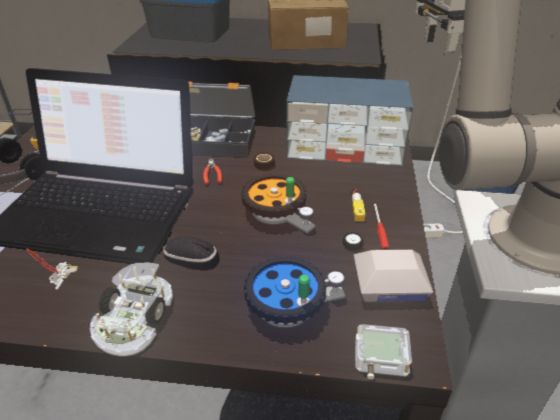

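The top view shows the orange hub at about (335,203), its knob at (322,219) and its gauge at (305,245). The blue knob is at (152,250). In the side view the orange knob is near (290,188) and its hub near (274,191). I'll enlarge both for accurate positions.

Run:
```python
import cv2,numpy as np
a=cv2.imread('pics/top0.png')[160:260,285:385];b=cv2.imread('pics/side0.png')[150:250,230:330]
cv2.imwrite('pics/crop.png',np.hstack([cv2.resize(x,(400,400),interpolation=cv2.INTER_CUBIC) for x in(a,b)]))
```

```text
(no output)
```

View pics/crop.png

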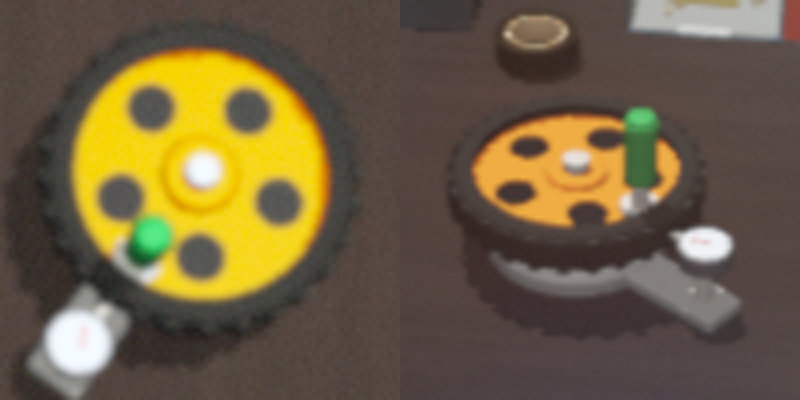

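In the crop, the top-view full-image positions are hub (335.8,202), knob top (323,219) and gauge (304.5,245.5). In the side view they are hub (274,189.3), knob top (290.3,179.3) and gauge (306.3,211).

Run:
```python
import cv2,numpy as np,pickle
d=pickle.load(open('d0.pkl','rb'))
P=[d[n]['mtx']@d[n]['camera_from_world'][:3] for n in('top','side')]
a=np.array([[335.8,202],[323,219],[304.5,245.5],[152,250]]).T;b=np.array([[274,189.3],[290.3,179.3],[306.3,211],[304,279]]).T
X=cv2.triangulatePoints(P[0],P[1],a.astype(float),b.astype(float));X=(X[:3]/X[3]).T;print(X.round(4))
h=X[0,:2]
for p in X[1:3,:2]:v=p-h;print(np.hypot(*v),np.degrees(np.arctan2(v[1],v[0])))
print(np.hypot(*X[1,:2]))
```

```text
[[ 5.680e-01 -2.970e-02  5.600e-02]
 [ 5.285e-01 -2.000e-04  1.052e-01]
 [ 4.921e-01  2.470e-02  4.480e-02]
 [ 4.752e-01  2.757e-01  1.023e-01]]
0.04926398034300107 143.32833324362477
0.09337852177720693 144.40388897251123
0.5284918920796772
```

Run:
```python
import numpy as np,pickle
d=pickle.load(open('d0.pkl','rb'))
for n in d:
    c=d[n];z=c['depth'];v,u=np.nonzero(z>0);zz=z[v,u]
    p=np.linalg.inv(c['mtx'])@np.array([u*zz,v*zz,zz]);T=np.linalg.inv(c['camera_from_world']);w=(T[:3,:3]@p+T[:3,3:]).T
    for y0 in np.arange(-.5,.1,.1):
        m=(w[:,1]>y0)&(w[:,1]<y0+.1)&(w[:,0]>.15)&(w[:,0]<.65);print(n,round(y0,1),np.percentile(w[m,2],[90,99.5]).round(3) if m.any() else None)
```

```text
top -0.5 [0.002 0.005]
top -0.4 [0.167 0.169]
top -0.3 [0.166 0.168]
top -0.2 [0.002 0.018]
top -0.1 [0.051 0.219]
top -0.0 [0.05  0.255]
side -0.5 [0.349 0.359]
side -0.4 [0.168 0.335]
side -0.3 [0.165 0.168]
side -0.2 [0.003 0.02 ]
side -0.1 [0.427 0.464]
side -0.0 [0.41  0.463]
```

Emit:
jog_arm --steps '[[[0, 0, 0], [0, 0, 7.07], 0.5], [[0, 0, 0], [0, 0, 7.07], 0.5], [[0, 0, 0], [0, 0, 7.07], 0.5], [[17, -24.5, 0], [0, 0, 0], 0.5], [[17, -24.5, 0], [0, 0, 0], 0.5], [[17, -24.5, 0], [0, 0, 0], 0.5], [[17, -24.5, 0], [0, 0, 0], 0.5], [[17, -24.5, 0], [0, 0, 0], 0.5], [[17, -24.5, 0], [0, 0, 0], 0.5], [[17, -24.5, 0], [0, 0, 0], 0.5], [[17, -24.5, 0], [0, 0, 0], 0.5], [[17, -24.5, 0], [0, 0, 0], 0.5]]' --grip_force 10

```text
t: 1.1
tcp_pos: [0.3436, -0.2673, 0.2485]
ee_rot: [[1.0, 0.0, -0.0], [0.0, -1.0, 0.0], [-0.0, -0.0, -1.0]]
force: [1.0, 0.2, 1.0]
opening: 0.501
gripper_force: 0.0
```

Emit:
jog_arm --steps '[[[17, -24.5, 0], [0, 0, 0], 0.5], [[17, -24.5, 0], [0, 0, 0], 0.5], [[17, -24.5, 0], [0, 0, 0], 0.5], [[17, -24.5, 0], [0, 0, 0], 0.5], [[17, -24.5, 0], [0, 0, 0], 0.5], [[17, -24.5, 0], [0, 0, 0], 0.5], [[17, -24.5, 0], [0, 0, 0], 0.5], [[17, -24.5, 0], [0, 0, 0], 0.5], [[17, -24.5, 0], [0, 0, 0], 0.5], [[15.5, -23.5, 0], [0, 0, 0], 0.5], [[0, 0, 0], [0, 0, 0], 0.5], [[0, 0, 0], [0, 0, 0], 0.5]]'

```text
t: 2.1
tcp_pos: [0.5115, -0.0236, 0.2481]
ee_rot: [[1.0, 0.003, -0.001], [0.003, -1.0, -0.0], [-0.001, 0.0, -1.0]]
force: [0.1, -1.0, -0.7]
opening: 0.501
gripper_force: 0.0
```

Run:
```python
from workcell import ctrl, vision
import cv2,numpy as np
s=ctrl.sense();print(s['t'],s['tcp_pos'].round(4) if hasattr(s['tcp_pos'],'round') else s['tcp_pos'],np.round(s['ee_rot'],3),s['opening'],s['force'])
c=vision.capture('side');cv2.imwrite('pics/side1.png',c['img'][:,:,::-1])
```

```text
2.1 [ 0.5115 -0.0236  0.2481] [[ 1.     0.003 -0.001]
 [ 0.003 -1.    -0.   ]
 [-0.001  0.    -1.   ]] 0.501114565482786 [ 0.11834508 -1.00946616 -0.73755296]
```

View pics/side1.png

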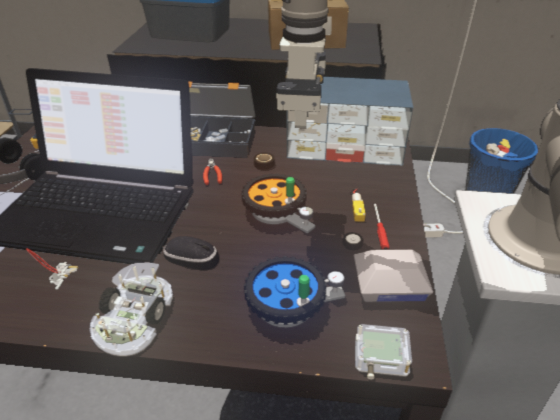

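The side view shows the gripper at (300,100), above and behind the orange wheel, with both wheels unmoved. It is about (17, 24) mm short of the knob, so I'll correct that and go part of the way down.

Emit:
jog_arm --steps '[[[8.5, -11.8, 0], [0, 0, 0], 0.5], [[8.5, -11.8, 0], [0, 0, 0], 0.5], [[0, 0, 20], [0, 0, 0], 0.5], [[0, 0, 25], [0, 0, 0], 0.5], [[0, 0, 25], [0, 0, 0], 0.5], [[0, 0, 10], [0, 0, 0], 0.5], [[0, 0, 0], [0, 0, 0], 0.5], [[0, 0, 0], [0, 0, 0], 0.5]]'

```text
t: 2.82
tcp_pos: [0.5284, -0.0019, 0.1692]
ee_rot: [[1.0, -0.001, -0.0], [-0.001, -1.0, -0.0], [-0.0, 0.0, -1.0]]
force: [0.4, 0.0, 0.7]
opening: 0.501
gripper_force: 0.0
```

Run:
```python
from workcell import vision
import cv2,numpy as np
a=[vision.capture(n)['img'][:,:,::-1] for n in('top','side')]
a=[a[0][150:270,265:385],a[1][110:230,230:350]]
cv2.imwrite('pics/c2.png',np.hstack([cv2.resize(x,(400,400),interpolation=cv2.INTER_CUBIC) for x in a]))
```

```text
(no output)
```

View pics/c2.png

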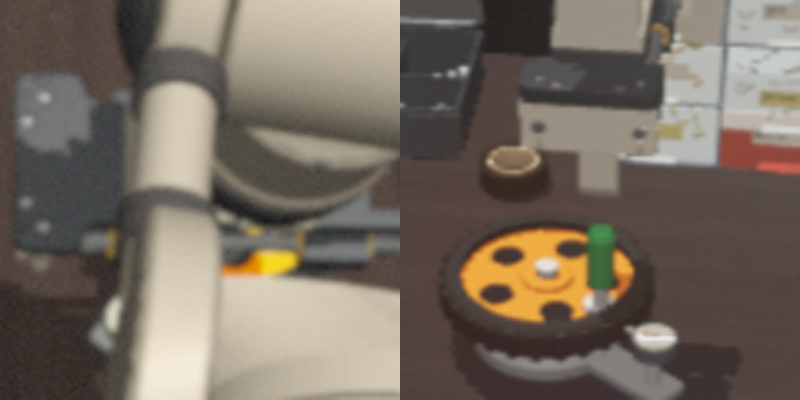

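The side crop shows the near finger centred at x≈598 over the knob at x≈600. The top view is blocked by the arm. Next I'll descend and grip.

Emit:
jog_arm --steps '[[[0, -2, 18], [0, 0, 0], 0.5], [[0, 0, 18], [0, 0, 0], 0.5], [[0, 0, 18], [0, 0, 0], 0.5], [[0, 0, 14], [0, 0, 0], 0.5], [[0, 0, 5], [0, 0, 0], 0.5], [[0, 0, 0], [0, 0, 0], 0.5], [[0, 0, 0], [0, 0, 0], 0.15], [[0, 0, 0], [0, 0, 0], 0.15], [[0, 0, 0], [0, 0, 0], 0.15], [[0, 0, 0], [0, 0, 0], 0.1], [[0, 0, 0], [0, 0, 0], 0.1], [[0, 0, 0], [0, 0, 0], 0.1]]' --grip_force 15

```text
t: 3.92
tcp_pos: [0.5289, 0.0009, 0.0963]
ee_rot: [[1.0, 0.001, 0.001], [0.001, -1.0, -0.0], [0.001, 0.0, -1.0]]
force: [-0.3, -0.3, 3.4]
opening: 0.201
gripper_force: 15.0
```

Emit:
jog_arm --steps '[[[-4.4, 7.1, 0], [0, 0, 0], 0.1], [[-3.1, 7.8, 0], [0, 0, 0], 0.1], [[-1.7, 8.2, 0], [0, 0, 0], 0.1], [[-0.2, 8.4, 0], [0, 0, 0], 0.1], [[1.2, 8.3, 0], [0, 0, 0], 0.1], [[2.7, 7.9, 0], [0, 0, 0], 0.1], [[0, 0, 0], [0, 0, 0], 0.1], [[0, 0, 0], [0, 0, 0], 0.1]]'

```text
t: 4.58
tcp_pos: [0.5233, -0.048, 0.0963]
ee_rot: [[1.0, -0.001, 0.001], [-0.001, -1.0, -0.001], [0.001, 0.001, -1.0]]
force: [0.3, -0.4, 6.7]
opening: 0.204
gripper_force: 15.0
```

Emit:
jog_arm --steps '[[[4.0, 7.4, 0], [0, 0, 0], 0.1], [[5.2, 6.6, 0], [0, 0, 0], 0.1], [[6.3, 5.5, 0], [0, 0, 0], 0.1], [[7.1, 4.4, 0], [0, 0, 0], 0.1], [[7.8, 3.1, 0], [0, 0, 0], 0.1], [[8.2, 1.7, 0], [0, 0, 0], 0.1], [[8.4, 0.2, 0], [0, 0, 0], 0.1], [[8.3, -1.2, 0], [0, 0, 0], 0.1], [[7.9, -2.7, 0], [0, 0, 0], 0.1], [[7.4, -4.0, 0], [0, 0, 0], 0.1], [[0, 0, 0], [0, 0, 0], 0.1], [[0, 0, 0], [0, 0, 0], 0.1]]'

```text
t: 5.58
tcp_pos: [0.5942, -0.0679, 0.0963]
ee_rot: [[1.0, 0.001, 0.002], [0.001, -1.0, -0.0], [0.002, 0.0, -1.0]]
force: [0.0, 0.5, 6.4]
opening: 0.201
gripper_force: 15.0
```

Emit:
jog_arm --steps '[[[6.6, -5.2, 0], [0, 0, 0], 0.1], [[5.5, -6.3, 0], [0, 0, 0], 0.1], [[4.4, -7.1, 0], [0, 0, 0], 0.1], [[3.1, -7.8, 0], [0, 0, 0], 0.1], [[1.7, -8.2, 0], [0, 0, 0], 0.1], [[0.2, -8.4, 0], [0, 0, 0], 0.1], [[-1.2, -8.3, 0], [0, 0, 0], 0.1], [[-2.7, -7.9, 0], [0, 0, 0], 0.1], [[-4.0, -7.4, 0], [0, 0, 0], 0.1], [[-5.2, -6.6, 0], [0, 0, 0], 0.1], [[0, 0, 0], [0, 0, 0], 0.1], [[0, 0, 0], [0, 0, 0], 0.1]]'

```text
t: 6.58
tcp_pos: [0.6015, 0.0053, 0.0963]
ee_rot: [[1.0, 0.001, -0.0], [0.001, -1.0, -0.001], [-0.0, 0.001, -1.0]]
force: [-2.6, -1.1, 6.7]
opening: 0.199
gripper_force: 15.0
```

Emit:
jog_arm --steps '[[[-6.3, -5.5, 0], [0, 0, 0], 0.1], [[-7.1, -4.4, 0], [0, 0, 0], 0.1], [[-7.8, -3.1, 0], [0, 0, 0], 0.1], [[-8.2, -1.7, 0], [0, 0, 0], 0.1], [[-8.4, -0.2, 0], [0, 0, 0], 0.1], [[-8.3, 1.2, 0], [0, 0, 0], 0.1], [[-7.9, 2.7, 0], [0, 0, 0], 0.1], [[-7.4, 4.0, 0], [0, 0, 0], 0.1], [[-6.6, 5.2, 0], [0, 0, 0], 0.1], [[-5.5, 6.3, 0], [0, 0, 0], 0.1], [[0, 0, 0], [0, 0, 0], 0.1], [[0, 0, 0], [0, 0, 0], 0.1]]'

```text
t: 7.58
tcp_pos: [0.5284, 0.0001, 0.0963]
ee_rot: [[1.0, -0.0, 0.001], [-0.0, -1.0, -0.001], [0.001, 0.001, -1.0]]
force: [0.7, -1.5, 7.0]
opening: 0.196
gripper_force: 15.0
```

Run:
```python
from workcell import vision
import cv2,numpy as np
x=vision.capture('side')['img'][:,:,::-1][110:320,220:360]
cv2.imwrite('pics/c3.png',cv2.resize(x,None,fx=2.8,fy=2.8,interpolation=cv2.INTER_CUBIC))
```

```text
(no output)
```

View pics/c3.png

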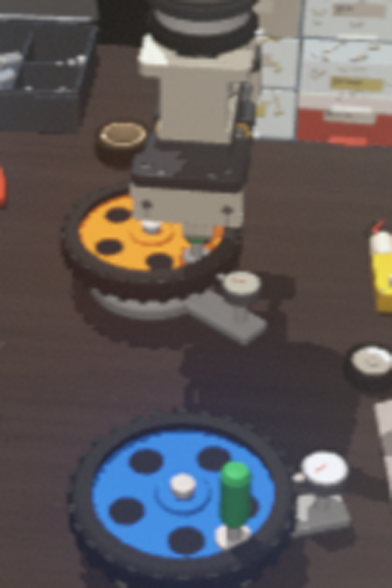

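The crop shows the gripper holding the knob at (196,240), beside the orange gauge at (240,283). The blue wheel hasn't moved. Now I'll open the gripper and retreat.

Emit:
jog_arm --steps '[[[0, 0, 0], [0, 0, 0], 0.5], [[0, 0, 0], [0, 0, 0], 0.5], [[0, 0, 0], [0, 0, 0], 0.5], [[0, 0, 0], [0, 0, 0], 0.5], [[0, 0, -10], [0, 0, 0], 0.5], [[0, 0, -20], [0, 0, 0], 0.5], [[0, 0, -25], [0, 0, 0], 0.5], [[0, 0, -25], [0, 0, 0], 0.5], [[0, 0, -25], [0, 0, 0], 0.5], [[0, 0, -15], [0, 0, 0], 0.5], [[0, 0, 0], [0, 0, 0], 0.5], [[0, 0, 0], [0, 0, 0], 0.5]]'

```text
t: 8.63
tcp_pos: [0.5286, 0.001, 0.2165]
ee_rot: [[1.0, 0.001, 0.002], [0.001, -1.0, -0.0], [0.002, 0.0, -1.0]]
force: [0.4, 0.8, -0.6]
opening: 0.502
gripper_force: 0.0
```

Run:
```python
from workcell import vision
import cv2,numpy as np
x=vision.capture('side')['img'][:,:,::-1][150:250,230:330]
cv2.imwrite('pics/c4.png',cv2.resize(x,(400,400),interpolation=cv2.INTER_CUBIC))
```

```text
(no output)
```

View pics/c4.png

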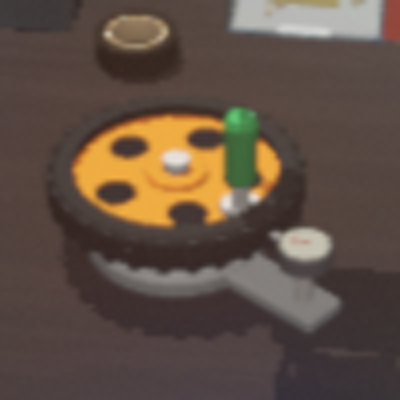

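The knob top is at (241,117) in the crop, the same place as at the start. The gripper is clear of it.

```bash
python3 -c "
from workcell import ctrl
print(ctrl.hand_in())"
```

```text
the job is handed in; nothing more can be done
None
```

I turned the orange wheel one full turn anticlockwise, let go with its knob back beside the gauge, and handed the job in at about 8.7 s; the blue wheel was not touched, and no verdict came back.

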